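Turn the green board over against the splash guard

ROBOT

A 6-joint arm with a two-finger parallel gripper is mounted at the origin on a cart in front of the work surface, level with it; the furniture and walls round the work are solid. World frame = base frame: x ahead of the robot, y to its left, z up, the work surface at z = 0. Lengths are in m, angles in rad, forces in N, time in s.
With the tool pointing down it reaches from about 0.325 to 0.9 m from the base axis. Payload 6.1 kg.
Tool frame: the origin (TCP) lies at the very end of the fingers, on their centre line; the grasp point (between the pads) lies robot.pinch_z behind it (robot.pinch_z is the distance from the TCP to the grasp point, in m); z points along the fingers, y is the line along which they close (so a half turn about z gives the same grasp; the last joint's range is limited). The gripper opens to 87 mm and grips with 3 to 60 N. Pads are 19 mm wide; open, the fingers measure 117 mm over their backs; the gripper's body (75 mm by 190 mm) begins 51 mm behind the grasp point.
Start: joints at [-1.356, 0.22, 1.526, -0, 1.395, -0.126], TCP at [0.209, -0.589, 0.223] pointing down, gripper open.
Joint ranges: [-2.98, 2.98], [-0.91, 2.08], [0.09, 2.57], [-1.24, 4.39], [0.2, 2.65], [-2.68, 2.68]. Speed limits (rad/s): [2.57, 2.57, 3.01, 3.14, 3.14, 3.14].

INTERFACE

Orientations are given as a unit quaternion [x, y, z, w].
In Python, from cell import robot gives the robot as it stands.
- The arm moves only by the tool servo_tool, never from a script. Its argument "targets" is text: rows parted by semicolons, each of 5 numbers parted by spaces: the shift along the tool's x, y, z in cm, then the turn about the tool's z in rad, then the opening, from 0 (shut) to 1 (fully open). A call has 1 to 12 rows; each row is the pose to reach, as a shift and turn from the pose commanded when the call began, along the tool's axes at that moment; what a row does not reach only later rows make up. A row lasts 1/12 s, in which the tool goes at most 41.7 mm and 7.16 degrees, less where a joint would pass 70% of its speed; a pose out of reach is approached as far as the arm can. A call with a gripper value outside its range is refused whole. The fingers move at their own pace and stop on an object; "squeeze" is the grip in N (left out, the last holds). Time passes only in rows, so rows that repeat a pose let the fingers close. It gives the time, the measured TCP pose, the force, the opening and the grip force at its end, in the units of the state.
- robot.get_obs(): the state, without advancing time (a new reading comes with each control period).
- robot.get_image(name): name is "side" or "top" or "wrist"; returns (picture, depth): 384x512x3 uint8, red, green, blue; 384x512 float32, m along the optical axis (not along the pixel's ray), 0 where there is no reading.
- robot.camera_params(name): a dict with "mtx" (3x3 intrinsics, pixels), "view" (4x4, takes a point from world to camera coordinates). Camera axes: x right, y up, looking along -z (the intrinsics and any distortion apply to the point x, -y, -z); pixel columns grow to the right and rows downward; lengths in m; the calibration is good to about 2 mm. A picture is of the moment at which its call begins: read the wrist's pose just before it. camera_params takes no time and is no camera call; for the wrist camera it gives the pose at the moment of the call.
- robot.sign_off(): hands the job in; it is judged then, once.
Trained networks look in the newest picture that a camera, given by its name, has taken for a name from the list of things; names that differ only in an ending like _2 or _b are one class to them, and where a whole thing is asked for, a point or a joint stands for the part that bears it (a point fixed in the world has none). Each returns a list of dicts, best first, with "confidence" (0 to 1); they miss things now and then, are a little off and sometimes report something else, mostly with a low value. They report only what shows in the picture. A call takes as long as a camera call.
- robot.trace(camera, query): "pixels" (384x512 bool, what is visible of it) and "box" ([left, top, width, height] in pixels, round what is visible of it).
- robot.spot_point(camera, query): "xy" ([column, row] in pixels: a listed point, or the origin of a listed thing).
The state is a dict: "t": time; "qpos": joint angles; "qvel": joint speeds; "joint_efforts": joint torques, N m; "ee_pos": TCP position; "orientation": TCP orientation; "contact_force": force on the tool from outside, world axes, zero at the start; "torque": the same for the moment, N m; "gripper_width": opening from 0.0 (shut) to 1.0 (fully open); "grip_force": force on a finger pad.
Only numpy, scipy, OpenCV 4.12 (cv2) and the standard library are available. Lean on these libraries where they do the work, as an engineer would, in place of code of your own. Each camera call takes 0.05 s, during which the arm holds its last target. There are 200 camera calls.

TASK

Two small boards are leaning against the low steel splash guard with their coloured sides out. Turn the green one over: push its lower edge in toward the guard until the board stands nearly upright against it, then tip its top back toward the robot until it comes over and lies flat on the worktop in front of the guard, plain wooden side up. Leave the red board as it is.

Things in the scene. Friction and masses are not known exactly. Their poses are not given: they have to be found in the camera images.
- green_board: Board 130x116x10 mm, 0.16 kg, one side bright green with a thin groove, the other plain wood. Origin: its centre. x: along the 130 mm, lower to upper edge; y: along the width; z: out of the green side. Starts leaning 43 deg from level, green side up and to the robot, lower edge on the worktop 85 mm out from the guard, resting on the guard's top edge; slides when pushed; left or right half of guard.
- red_board: Bystander: the same board with a bright red side, leaning in the same way on the other half of the guard, about 40 mm beside the green one; same origin and axes.
- guard: Fixed sheet-steel splash guard: upright plate 4 mm thick, 290 mm wide, 78 mm high, top edge rolled 8 mm thick; a foot plate reaches 56 mm back behind it. Origin: middle of the plate's lower edge, on the worktop. x: square to the plate, away from the robot (boards lean on its -x side); y: along the plate; z up. May be turned by some degrees.

How it is judged:
By the outcome, as a careful person would: the job done as asked, in the order asked, and still so for the second after the job is handed in, with the robot touching nothing.
It also fails if it takes over 42 s, if anything falls off the work surface, if the arm or the gripper's body presses on something with over 40 N, if the wrist force passes 120 N, or if a joint passes its speed limit or range.

## Working session

There is one attempt and no reset: what is moved stays moved. The work goes in short steps, Python scripts to look and compute and a tool call to move; the robot and the scene stay as the last step left them, time stands still between calls to the robot, and variables do not carry over. Pictures are saved under pics/ and viewed, at most 10 in all, crops included, and the job is handed in when it is done.

Besides the shell and the picture viewer there is one more tool, called as name(argument=value, ...) on one line, values as JSON. servo_tool: Moves the arm, as the interface text tells. Its arguments: {"type":"object","properties":{"targets":{"type":"string"},"squeeze":{"type":"number"}},"required":["targets"]}

```bash
ls; mkdir -p pics; cat > h.py <<'E'
import numpy as np, cv2
from cell import robot
def world(cam, depth, mask):
    p=robot.camera_params(cam); K=np.array(p["mtx"]); V=np.linalg.inv(np.array(p["view"]))
    r,c=np.nonzero(mask&(depth>0)); d=depth[r,c]
    x=(c-K[0,2])/K[0,0]*d; y=(r-K[1,2])/K[1,1]*d
    return (V@np.c_[x,-y,-d,np.ones_like(d)].T).T[:,:3]
E
python3 - <<'E'
from h import *
print(robot.pinch_z, robot.get_obs())
ims=[]
for cam in("top","side"):
    im,d=robot.get_image(cam); ims.append(im)
    for q in("green_board","red_board","guard"):
        L=robot.trace(cam,q)
        if not L: print(cam,q,None); continue
        w=world(cam,d,np.array(L[0]["pixels"]))
        print(cam,q,L[0]["confidence"],L[0]["box"],len(w))
        if len(w)<10: continue
        print(np.percentile(w,[1,50,99],axis=0).round(3).tolist())
        k,u=np.linalg.eigh(np.cov(w.T)); print(w.mean(0).round(4),u.T.round(3).tolist())
cv2.imwrite("pics/a.png",cv2.resize(np.vstack(ims)[:,:,::-1],(450,600)))
cv2.imwrite("pics/a.png",cv2.resize(np.hstack(ims)[:,:,::-1],(800,300)))
E
```

```text
pics
0.0187 {'t': 0.0, 'qpos': array([-1.35610180e+00,  2.21257152e-01,  1.52761107e+00,  3.59823775e-06,
        1.39467859e+00, -1.26106052e-01]), 'qvel': array([ 0.00056   ,  0.00150109,  0.00061075,  0.00106451,  0.00106377,
       -0.00054461]), 'joint_efforts': array([ 7.33835896e-04, -4.94606209e+01, -3.87376177e+01,  7.01227854e-02,
        5.73292037e-02, -1.79407421e-04]), 'ee_pos': array([ 0.20876262, -0.58844935,  0.22141805]), 'orientation': array([ 9.85516549e-01,  1.69576462e-01, -4.14955809e-05, -9.76199177e-04]), 'contact_force': array([-0.52397775, -0.10244517, -1.47848646]), 'torque': array([ 0.00186462, -0.0217387 ,  0.01828234]), 'grip_force': 0.0, 'gripper_width': 1.0002593945810603}
top green_board 0.73 [179.3, 191.5, 71.2, 70.5] 4132
[[0.508, -0.064, 0.0], [0.561, -0.007, 0.055], [0.608, 0.05, 0.094]]
[ 0.5598 -0.0073  0.0537] [[-0.677, -0.034, 0.735], [0.058, -0.998, 0.007], [0.734, 0.048, 0.678]]
top red_board 0.94 [266.7, 196.7, 76.3, 67.2] 4060
[[0.52, -0.222, 0.008], [0.571, -0.165, 0.056], [0.618, -0.108, 0.095]]
[ 0.5704 -0.1648  0.0544] [[-0.675, -0.042, 0.737], [0.075, -0.997, 0.012], [0.734, 0.064, 0.676]]
top guard 0.66 [179.9, 179.3, 164.5, 33.7] 2766
[[0.602, -0.223, -0.001], [0.644, -0.084, 0.004], [0.67, 0.06, 0.079]]
[ 0.6416 -0.0829  0.0106] [[0.799, 0.056, 0.599], [-0.597, -0.043, 0.801], [0.07, -0.998, -0.001]]
side green_board None
side red_board 0.64 [211.8, 190.8, 75.0, 80.0] 3214
[[0.519, -0.225, 0.001], [0.568, -0.174, 0.051], [0.7, -0.03, 0.096]]
[ 0.5692 -0.1699  0.0508] [[-0.615, 0.167, 0.771], [0.687, -0.367, 0.627], [-0.388, -0.915, -0.11]]
side guard 0.87 [230.1, 189.0, 79.4, 69.3] 1088
[[0.587, -0.229, 0.001], [0.613, -0.203, 0.021], [0.673, -0.007, 0.079]]
[ 0.6221 -0.1719  0.028 ] [[0.823, 0.067, 0.565], [-0.544, -0.196, 0.816], [0.165, -0.978, -0.124]]
```

View pics/a.png

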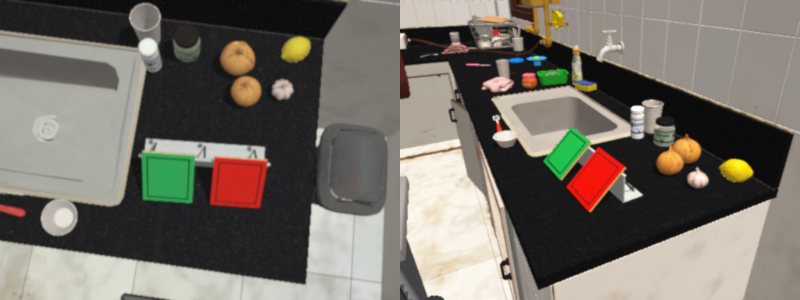

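The green board is on the left (world y ≈ -0.064 to 0.05) and the red one is on the right. The guard is turned about +3.7°. I'll go to a point in front of the green board's lower edge first.

```bash
cat >> h.py <<'E'
from scipy.spatial.transform import Rotation as R
def go(*pts):
    o=robot.get_obs(); M=R.from_quat(o["orientation"]).as_matrix()
    print("t",round(o["t"],2),"pos",o["ee_pos"].round(4),"F",o["contact_force"].round(1),"toolx",M[:,0].round(3))
    for p in pts: print(p,"->cm",(100*M.T@(np.array(p)-o["ee_pos"])).round(2))
E
python3 -c "
from h import *
go((.44,-.003,.2),(.473,-.001,.06),(.473,-.001,.005))"
```

```text
t 0.4 pos [ 0.2089 -0.589   0.2224] F [-0.4 -0.2  0. ] toolx [0.942 0.334 0.   ]
(0.44, -0.003, 0.2) ->cm [ 41.37 -47.5    2.25]
(0.473, -0.001, 0.06) ->cm [ 44.54 -46.58  16.25]
(0.473, -0.001, 0.005) ->cm [ 44.54 -46.58  21.75]
```

servo_tool(targets="2.5 -2.8 0 0.1 0.5;5 -5.7 0 0.2 0.5;7.5 -8.6 0.2 0.276 0.5;10 -11.5 0.4 0.276 0.5;12.5 -14.4 0.6 0.276 0.5;15 -17.2 0.8 0.276 0.5;17.5 -20.1 1 0.276 0.5;20 -23 1.2 0.276 0.5;22.5 -25.9 1.4 0.276 0.5;25 -28.7 1.6 0.276 0.5;27.5 -31.6 1.8 0.276 0.5;30 -34.5 2 0.276 0.5")

```text
t: 1.4
ee_pos: [0.3767, -0.162, 0.2028]
orientation: [0.999, 0.032, 0.001, 0.0]
contact_force: [0.7, 0.5, 0.0]
gripper_width: 0.497
grip_force: 0.0
```

```bash
python3 -c "
from h import *
go((.44,-.003,.2),(.473,-.001,.06),(.473,-.001,.005))"
```

```text
t 1.4 pos [ 0.3767 -0.162   0.2028] F [0.7 0.5 0. ] toolx [0.998 0.064 0.001]
(0.44, -0.003, 0.2) ->cm [  7.34 -15.46   0.28]
(0.473, -0.001, 0.06) ->cm [ 10.63 -15.46  14.28]
(0.473, -0.001, 0.005) ->cm [ 10.63 -15.46  19.78]
```

servo_tool(targets="1.5 -3 0.3 0 0.5;3 -6 0.5 0 0.5;5 -9 1 0 0.5;7 -12 1.5 0 0.5;9 -14.5 3 0 0.5;10.3 -15.3 6 0 0.5;10.6 -15.4 10 0 0.5;10.6 -15.4 14 0 0.5;10.6 -15.4 17 0 0.5;10.6 -15.4 18.8 0 0.5;10.6 -15.4 19.7 0 0.5;10.6 -15.4 19.7 0 0.5")

```text
t: 2.4
ee_pos: [0.4703, -0.0028, 0.0036]
orientation: [0.999, 0.032, -0.002, -0.0]
contact_force: [-0.1, -0.6, 0.2]
gripper_width: 0.497
grip_force: 0.0
```

```bash
python3 - <<'E'
from h import *
go((.543,.003,.005))
im,d=robot.get_image("side"); cv2.imwrite("pics/b.png",cv2.resize(im[120:290,130:340,::-1],None,fx=3,fy=3))
E
```

```text
t 2.4 pos [ 0.4703 -0.0028  0.0036] F [-0.1 -0.6  0.2] toolx [ 0.998  0.065 -0.004]
(0.543, 0.003, 0.005) ->cm [ 7.29 -0.11 -0.17]
```

View pics/b.png

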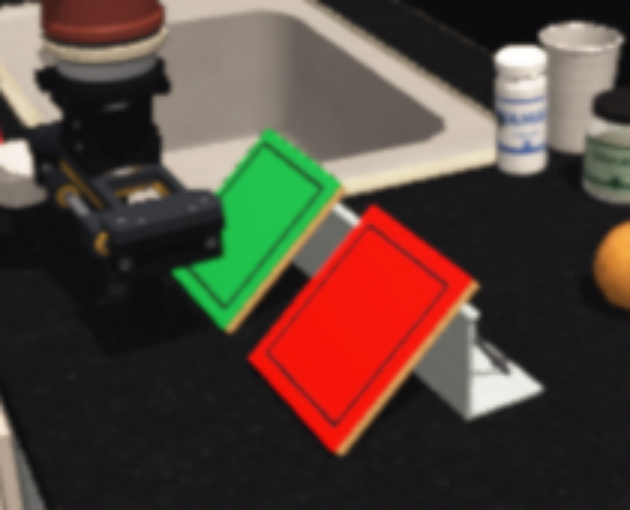

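The gripper stands in front of the green board's lower edge, its long body parallel to the guard and clear of the red board. I'll push the lower edge in next.

servo_tool(targets="1 0 0 0 0.5;1.8 0 0 0 0.5;2.5 0 0 0 0.5;3 0 0 0 0.5;3.5 0 0 0 0.5;4 0 0 0 0.5;4.5 0 0 0 0.5;5 0 0 0 0.5;5.3 0 0 0 0.5;5.6 0 0 0 0.5;5.9 0 0 0 0.5;5.9 0 0 0 0.5")

```text
t: 3.45
ee_pos: [0.5317, 0.0008, 0.0055]
orientation: [0.999, 0.032, 0.0, 0.0]
contact_force: [-0.7, -0.2, 0.3]
gripper_width: 0.504
grip_force: 0.1
```

```bash
python3 - <<'E'
from h import *
go((.543,.003,.005))
im,d=robot.get_image("side"); cv2.imwrite("pics/c.png",cv2.resize(im[120:290,130:340,::-1],None,fx=3,fy=3))
L=robot.trace("side","green_board")
if L:
    w=world("side",d,np.array(L[0]["pixels"])); w=w[np.abs(w-np.median(w,0)).max(1)<.09]
    k,u=np.linalg.eigh(np.cov(w.T)); print(L[0]["confidence"],w.mean(0).round(3),u[:,0].round(3),np.percentile(w,[1,99],axis=0).round(3).tolist())
E
```

```text
t 3.45 pos [0.5317 0.0008 0.0055] F [-0.7 -0.2  0.3] toolx [0.998 0.065 0.001]
(0.543, 0.003, 0.005) ->cm [ 1.14 -0.15  0.05]
0.87 [ 0.585 -0.032  0.072] [ 0.857  0.038 -0.515] [[0.546, -0.088, 0.009], [0.616, 0.046, 0.116]]
```

View pics/c.png

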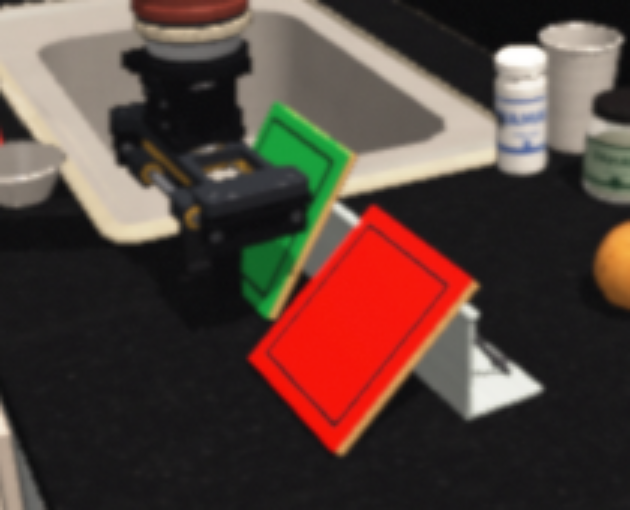

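The board now leans at about 59°. I'll push a little more, then back off, rise to about z = 0.06 and continue.

servo_tool(targets="0.4 0 0 0 0.5;0.7 0 0 0 0.5;0.8 0 0 0 0.5;0.8 0 0 0 0.5;0.2 0 0 0 0.5;-0.8 0 -0.5 0 0.5;-1.5 0.2 -2 0 0.5;-1.5 0.4 -4 0 0.5;-1.5 0.6 -5.2 0 0.5;-1.5 0.7 -5.2 0 0.5;-0.5 0.7 -5.2 0 0.5;0 0.7 -5.2 0 0.5")

```text
t: 4.55
ee_pos: [0.5323, -0.0064, 0.0576]
orientation: [0.999, 0.032, 0.001, 0.0]
contact_force: [-0.0, -0.2, 0.3]
gripper_width: 0.5
grip_force: 0.0
```

```bash
cat >> h.py <<'E'
def face():
    im,d=robot.get_image("side"); L=robot.trace("side","green_board")
    if L:
        w=world("side",d,np.array(L[0]["pixels"])); w=w[np.abs(w-np.median(w,0)).max(1)<.09]
        k,u=np.linalg.eigh(np.cov(w.T)); print(L[0]["confidence"],w.mean(0).round(3),u[:,0].round(3),np.percentile(w,[1,99],axis=0).round(3).tolist())
    return im
E
python3 -c "
from h import *
face(); go((.575,-.002,.06))"
```

```text
0.85 [ 0.578 -0.029  0.057] [ 0.883  0.076 -0.462] [[0.548, -0.065, 0.007], [0.615, 0.034, 0.119]]
t 4.65 pos [ 0.532  -0.0063  0.0571] F [-0.8 -0.5 -0.6] toolx [0.998 0.065 0.   ]
(0.575, -0.002, 0.06) ->cm [ 4.32 -0.15 -0.29]
```

servo_tool(targets="1 0 -0.2 0 0.5;2 0 -0.2 0 0.5;2.5 0 -0.2 0 0.5;2.8 0 -0.2 0 0.5;3.1 0 -0.2 0 0.5;3.3 0 -0.2 0 0.5;3.5 0 -0.2 0 0.5;3.7 0 -0.2 0 0.5;3.9 0 -0.2 0 0.5;4.0 0 -0.2 0 0.5;4.1 0 -0.2 0 0.5;4.1 0 -0.2 0 0.5")

```text
t: 5.65
ee_pos: [0.569, -0.0037, 0.0588]
orientation: [0.999, 0.033, -0.004, -0.0]
contact_force: [-11.9, -1.0, 7.1]
gripper_width: 0.501
grip_force: 6.7
```

```bash
python3 -c "
from h import *
im=face(); go((.58,-.002,.06)); cv2.imwrite('pics/d.png',cv2.resize(im[120:290,130:340,::-1],None,fx=3,fy=3))"
```

```text
0.97 [ 0.573 -0.028  0.048] [ 0.882  0.077 -0.465] [[0.548, -0.065, 0.007], [0.61, 0.047, 0.109]]
t 5.75 pos [ 0.569  -0.0037  0.0588] F [-11.7  -1.8   6.4] toolx [ 0.998  0.065 -0.008]
(0.58, -0.002, 0.06) ->cm [ 1.11 -0.1  -0.13]
```

View pics/d.png

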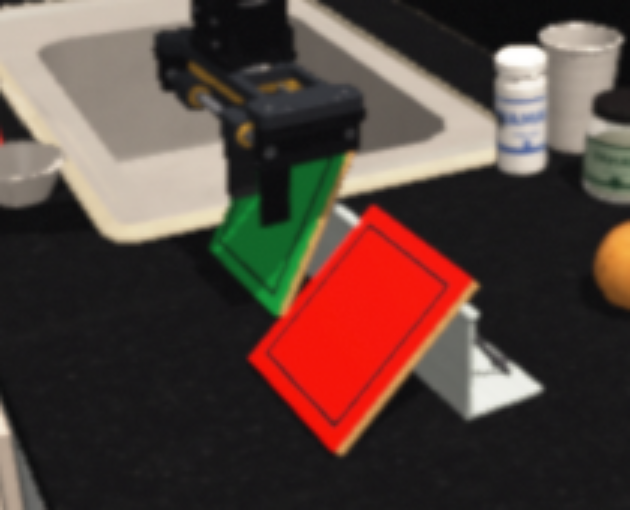

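The board stayed at 62°. Friction of about 0.6 at that height jams it: 12 N of push with 7 N pressing down. I'll push low again to about 67°, then push while rising so that friction helps.

servo_tool(targets="-2 0 0 0 0.5;-4 -0.4 0.5 0 0.5;-5.5 -0.7 2 0 0.5;-5.5 -0.7 4.5 0 0.5;-5.5 -0.7 5.5 0 0.5;-4.5 -0.7 5.5 0 0.5;-3.8 -0.7 5.5 0 0.5;-3.4 -0.7 5.5 0 0.5;-3.1 -0.7 5.5 0 0.5;-2.8 -0.7 5.5 0 0.5;-2.6 -0.7 5.5 0 0.5;-2.6 -0.7 5.5 0 0.5")

```text
t: 6.75
ee_pos: [0.5465, 0.0017, 0.0048]
orientation: [0.999, 0.032, 0.0, 0.0]
contact_force: [-0.1, -0.5, 0.3]
gripper_width: 0.499
grip_force: 0.1
```

```bash
python3 -c "
from h import *
face(); go((.55,.002,.005))"
```

```text
0.77 [ 0.589 -0.027  0.078] [ 0.916  0.078 -0.392] [[0.561, -0.066, 0.011], [0.614, 0.047, 0.124]]
t 6.85 pos [0.5462 0.0017 0.0047] F [-0.2 -0.1  1.7] toolx [0.998 0.065 0.001]
(0.55, 0.002, 0.005) ->cm [ 0.38 -0.   -0.03]
```

servo_tool(targets="0.2 0 0 0 0.5;0.4 0 0 0 0.5;0.5 0 0 0 0.5;0.6 0 0 0 0.5;0.6 0 0 0 0.5")

```text
t: 7.27
ee_pos: [0.5515, 0.0021, 0.0045]
orientation: [0.999, 0.032, -0.001, -0.0]
contact_force: [-4.2, -1.1, 2.1]
gripper_width: 0.503
grip_force: 2.3
```

```bash
python3 -c "
from h import *
im=face(); go((.55,.002,.005)); cv2.imwrite('pics/e.png',cv2.resize(im[120:290,130:340,::-1],None,fx=3,fy=3))"
```

```text
0.85 [ 0.59  -0.028  0.08 ] [ 0.936  0.078 -0.343] [[0.566, -0.065, 0.014], [0.613, 0.046, 0.127]]
t 7.37 pos [0.5515 0.0021 0.0044] F [-3.9 -1.1  1.7] toolx [ 0.998  0.065 -0.001]
(0.55, 0.002, 0.005) ->cm [-0.15 -0.   -0.06]
```

View pics/e.png

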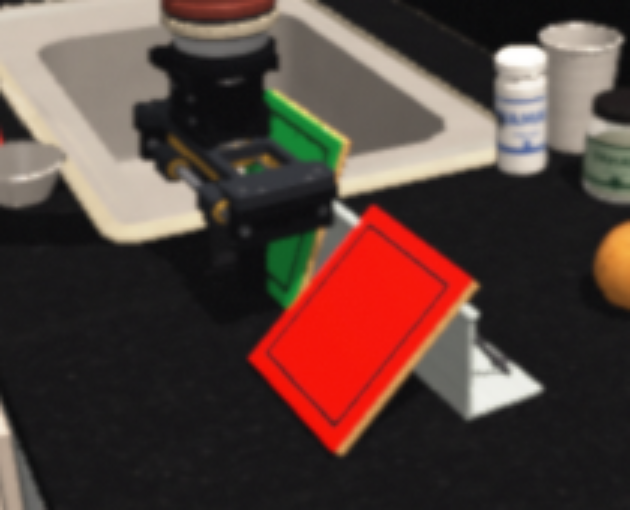

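The board is at about 70° and the palm is just touching it. Next I'll push higher up while rising.

servo_tool(targets="-1.5 0 0 0 0.5;-2.5 0.3 -2.5 0 0.5;-2.5 0.6 -4.8 0 0.5;-1 0.6 -4.8 0 0.5;0.8 0.6 -4.8 0 0.5;1.7 0.6 -4.9 0 0.5;2 0.6 -5.2 0 0.5;2.3 0.6 -5.6 0 0.5;2.5 0.6 -6 0 0.5;2.6 0.6 -6.4 0 0.5;2.7 0.6 -6.8 0 0.5;2.7 0.6 -6.9 0 0.5")

```text
t: 8.37
ee_pos: [0.5772, -0.0019, 0.0727]
orientation: [0.999, 0.033, -0.002, -0.0]
contact_force: [-6.4, -0.3, -2.6]
gripper_width: 0.497
grip_force: 2.9
```

```bash
python3 -c "
from h import *
im=face(); go((.58,-.004,.06))"
```

```text
0.64 [ 0.584 -0.026  0.056] [ 0.963  0.085 -0.256] [[0.568, -0.063, 0.008], [0.609, 0.047, 0.125]]
t 8.47 pos [ 0.5771 -0.0019  0.0726] F [-6.3  0.4 -1. ] toolx [ 0.998  0.065 -0.005]
(0.58, -0.004, 0.06) ->cm [0.28 0.23 1.25]
```

That works: the board is at 75°. Repeating the rising push.

servo_tool(targets="-1.5 0 0 0 0.5;-1.5 0 1.5 0 0.5;-1.2 0 1.8 0 0.5;-0.6 0 1.8 0 0.5;-0.3 0 1.6 0 0.5;0 0 1.3 0 0.5;0.2 0 1 0 0.5;0.4 0 0.6 0 0.5;0.5 0 0.3 0 0.5;0.6 0 0 0 0.5;0.6 0 -0.1 0 0.5")

```text
t: 9.38
ee_pos: [0.5767, -0.0012, 0.0693]
orientation: [0.999, 0.033, -0.01, -0.001]
contact_force: [-18.2, -2.0, -9.2]
gripper_width: 0.5
grip_force: 7.9
```

```bash
python3 -c "
from h import *
im=face(); go((.58,-.004,.06))"
```

```text
0.58 [ 0.584 -0.026  0.055] [ 0.965  0.078 -0.249] [[0.568, -0.063, 0.007], [0.607, 0.05, 0.123]]
t 9.48 pos [ 0.5767 -0.0012  0.0693] F [-18.   -1.7  -7.9] toolx [ 0.998  0.065 -0.021]
(0.58, -0.004, 0.06) ->cm [0.33 0.3  0.93]
```

The palm probably touched the board's top there, so it did not move. I'll start higher, at z ≈ 0.062, with a gentler ramp.

servo_tool(targets="-1.5 0 0 0 0.5;-2.2 0 0.8 0 0.5;-2.2 0 1.3 0 0.5;-1.6 0 1.3 0 0.5;-1 0 1.3 0 0.5;-0.7 0 1.1 0 0.5;-0.4 0 0.8 0 0.5;-0.2 0 0.5 0 0.5;0 0 0.2 0 0.5;0.1 0 0 0 0.5")

```text
t: 10.32
ee_pos: [0.5771, -0.0014, 0.0683]
orientation: [0.999, 0.033, -0.012, -0.001]
contact_force: [-22.5, -3.2, -11.4]
gripper_width: 0.504
grip_force: 9.6
```

```bash
python3 -c "
from h import *
im=face(); go((.58,-.004,.06));cv2.imwrite('pics/f.png',cv2.resize(im[120:290,130:340,::-1],None,fx=3,fy=3))"
```

```text
0.98 [ 0.585 -0.024  0.054] [ 0.982  0.085 -0.169] [[0.567, -0.062, 0.002], [0.604, 0.051, 0.121]]
t 10.42 pos [ 0.5771 -0.0014  0.0685] F [-20.6  -3.2  -7.6] toolx [ 0.998  0.065 -0.023]
(0.58, -0.004, 0.06) ->cm [0.3  0.28 0.84]
```

View pics/f.png

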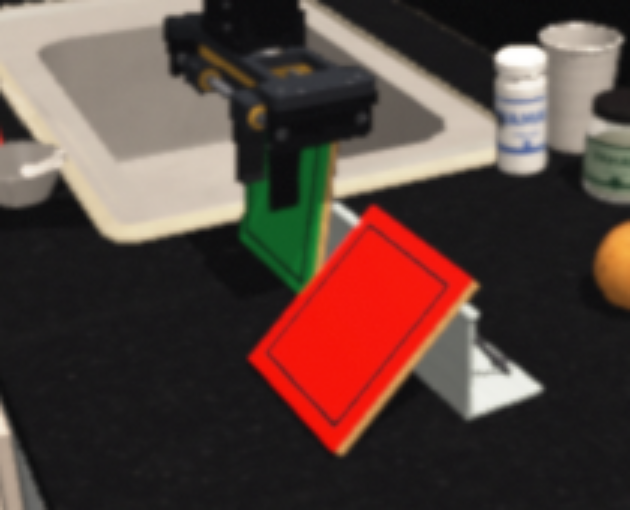

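It's now at 80°. One more cycle.

servo_tool(targets="-1.5 0 0 0 0.5;-2.2 0 0.8 0 0.5;-2.2 0 1.3 0 0.5;-1.5 0 1.3 0 0.5;-0.9 0 1.3 0 0.5;-0.6 0 1.1 0 0.5;-0.3 0 0.8 0 0.5;-0.1 0 0.5 0 0.5;0 0 0.2 0 0.5;0.1 0 0 0 0.5")

```text
t: 11.25
ee_pos: [0.577, -0.0013, 0.0676]
orientation: [0.999, 0.033, -0.013, -0.001]
contact_force: [-22.6, -2.6, -12.2]
gripper_width: 0.501
grip_force: 10.2
```

```bash
python3 -c "
from h import *
im=face(); go((.58,-.004,.06))"
```

```text
0.94 [ 0.585 -0.025  0.054] [ 0.982  0.081 -0.172] [[0.572, -0.062, 0.008], [0.604, 0.051, 0.12]]
t 11.35 pos [ 0.577  -0.0013  0.0677] F [-21.9  -3.8 -11.1] toolx [ 0.998  0.065 -0.025]
(0.58, -0.004, 0.06) ->cm [0.3  0.29 0.76]
```

servo_tool(targets="-0.8 0 -0.1 0 0.5;-1.8 0 0.8 0 0.5;-2.2 0 1.3 0 0.5;-2.2 0 1.35 0 0.5")

```text
t: 11.68
ee_pos: [0.5655, -0.003, 0.0606]
orientation: [0.999, 0.032, -0.0, -0.0]
contact_force: [0.7, 0.2, -0.0]
gripper_width: 0.502
grip_force: 0.0
```

```bash
python3 -c "
from h import *
im=face(); go((.577,-.003,.061))"
```

```text
0.63 [ 0.586 -0.028  0.053] [ 0.99   0.074 -0.117] [[0.559, -0.062, 0.004], [0.601, 0.052, 0.115]]
t 11.78 pos [ 0.5666 -0.0031  0.0617] F [0.5 0.3 0.9] toolx [0.998 0.065 0.002]
(0.577, -0.003, 0.061) ->cm [1.04 0.06 0.07]
```

The board stands free at about 83°. I'll do one gentle pass more and then release.

servo_tool(targets="0.6 0 0 0 0.5;1.1 0 0 0 0.5;1.3 0 -0.2 0 0.5;1.5 0 -0.4 0 0.5;1.6 0 -0.6 0 0.5;1.2 0 -0.8 0 0.5;0 0 -0.8 0 0.5;-2 0 -0.8 0 0.5;-3 0 -0.8 0 0.5")

```text
t: 12.53
ee_pos: [0.5354, -0.005, 0.0696]
orientation: [0.999, 0.032, 0.0, 0.0]
contact_force: [-0.3, 0.3, -0.1]
gripper_width: 0.496
grip_force: 0.0
```

```bash
python3 -c "
from h import *
im=face(); go((.53,-.007,.22),(.66,-.001,.22),(.66,-.001,.108),(.56,-.007,.108));cv2.imwrite('pics/g.png',cv2.resize(im[120:290,130:340,::-1],None,fx=3,fy=3))"
```

```text
0.86 [ 0.582 -0.02   0.06 ] [0.995 0.085 0.049] [[0.577, -0.061, 0.005], [0.592, 0.049, 0.123]]
t 12.63 pos [ 0.5354 -0.005   0.0696] F [-0.   0.3 -0.2] toolx [0.998 0.065 0.001]
(0.53, -0.007, 0.22) ->cm [ -0.53   0.17 -15.04]
(0.66, -0.001, 0.22) ->cm [ 12.48   0.41 -15.03]
(0.66, -0.001, 0.108) ->cm [12.47  0.41 -3.83]
(0.56, -0.007, 0.108) ->cm [ 2.45  0.36 -3.84]
```

View pics/g.png

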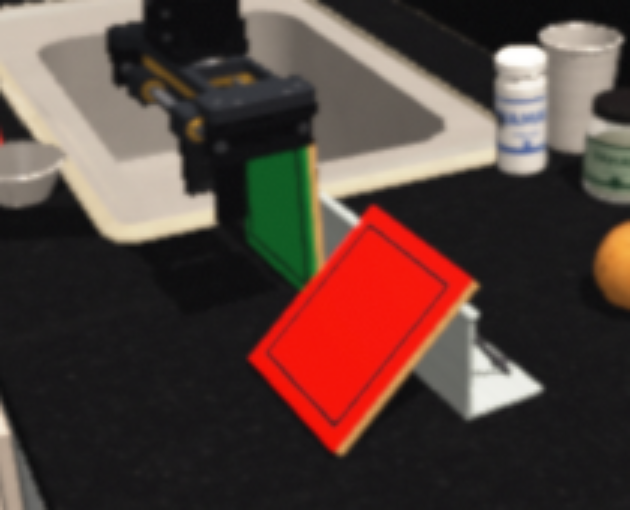

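```bash
python3 -c "
from h import *
im=face(); go()"
```

```text
0.67 [ 0.583 -0.019  0.06 ] [0.996 0.083 0.033] [[0.578, -0.062, 0.003], [0.593, 0.051, 0.127]]
t 12.73 pos [ 0.5371 -0.0051  0.0701] F [ 0.6 -0.3 -0.4] toolx [0.998 0.065 0.003]
```

The board now stands upright against the guard. Next: retreat, go over the top and come down behind it.

servo_tool(targets="-2 0 0 0 0.5;-3.5 0.2 -1 0 0.5;-3.5 0.4 -5 0 0.5;-3.5 0.4 -9 0 0.5;-2 0.4 -12 0 0.5;1 0.4 -13 0 0.5;4.5 0.4 -13 0 0.5;8 0.4 -13 0 0.5;10.5 0.4 -13 0 0.5;11 0.4 -10 0 0.5;11 0.4 -6.5 0 0.5;11 0.4 -4 0 0.5")

```text
t: 13.73
ee_pos: [0.6468, -0.0017, 0.107]
orientation: [0.999, 0.033, 0.0, -0.0]
contact_force: [-0.2, 0.1, -1.1]
gripper_width: 0.498
grip_force: 0.0
```

```bash
python3 -c "
from h import *
im=face(); go((.60,-.007,.108),(.54,-.007,.108))"
```

```text
0.7 [ 0.583 -0.012  0.074] [0.996 0.087 0.011] [[0.577, -0.061, 0.003], [0.594, 0.053, 0.132]]
t 13.83 pos [ 0.6425 -0.0013  0.1032] F [-0.5 -0.4 -1.6] toolx [ 0.998  0.065 -0.009]
(0.6, -0.007, 0.108) ->cm [-4.28  0.29 -0.44]
(0.54, -0.007, 0.108) ->cm [-10.27  -0.1   -0.39]
```

servo_tool(targets="-1.5 0.1 -0.5 0 0.5;-3 0.2 -0.6 0 0.5;-3.8 0.2 -0.6 0 0.5;-4.4 0.2 -0.6 0 0.5;-5 0.2 -0.6 0 0.5;-5.6 0.2 -0.6 0 0.5;-6.2 0.2 -0.6 0 0.5;-6.8 0.2 -0.6 0 0.5;-7.2 0.2 -0.6 0 0.5;-7.2 0.2 -0.6 0 0.5;-7.2 0.2 -0.6 0 0.5;-7.2 0.2 -0.6 0 0.5")

```text
t: 14.83
ee_pos: [0.5739, -0.0085, 0.1151]
orientation: [0.999, 0.032, 0.0, 0.0]
contact_force: [-0.0, -0.7, 0.3]
gripper_width: 0.5
grip_force: 0.0
```

```bash
python3 -c "
from h import *
im,_=robot.get_image('side'); go();cv2.imwrite('pics/h.png',cv2.resize(im[120:290,130:340,::-1],None,fx=3,fy=3))"
```

```text
t 14.88 pos [ 0.574  -0.0085  0.1151] F [-0.6  0.3 -0. ] toolx [0.998 0.065 0.   ]
```

View pics/h.png

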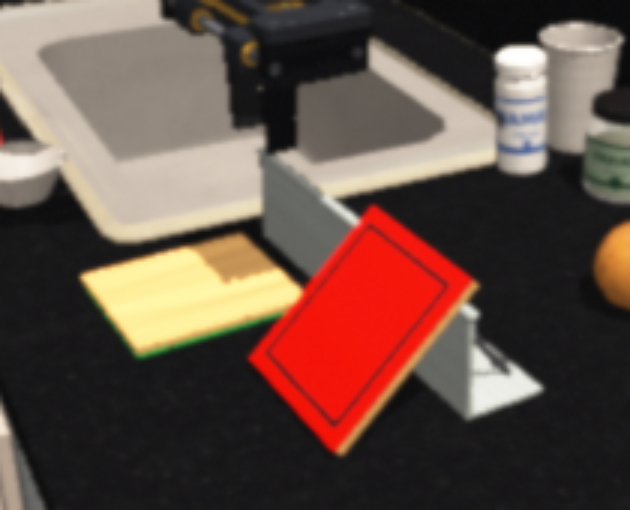

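The green board lies flat in front of the guard, wooden side up, and the red board hasn't moved. I'll retract and hand in.

servo_tool(targets="0 0 -2 0 0.5;0 0 -5 0 0.5;0 0 -8 0 0.5;0 0 -11 0 0.5;0 0 -12 0 0.5;0 0 -12 0 0.5;0 0 -12 0 0.5")

```text
t: 15.47
ee_pos: [0.5739, -0.0085, 0.2347]
orientation: [0.999, 0.032, 0.0, 0.0]
contact_force: [-0.5, -0.3, -1.2]
gripper_width: 0.499
grip_force: 0.0
```

```bash
python3 - <<'E'
from h import *
for q in ("green_board","red_board"):
    im,d=robot.get_image("top"); L=robot.trace("top",q)
    if L:
        w=world("top",d,np.array(L[0]["pixels"])); print(q,L[0]["confidence"],np.percentile(w,[1,50,99],axis=0).round(3).tolist())
go(); print(robot.sign_off())
E
```

```text
green_board 0.72 [[0.451, -0.066, 0.006], [0.504, -0.035, 0.009], [0.578, 0.001, 0.013]]
red_board 0.61 [[0.519, -0.223, -0.0], [0.57, -0.166, 0.054], [0.62, -0.109, 0.095]]
t 15.67 pos [ 0.5725 -0.0083  0.2325] F [ 0.5 -0.3  0.9] toolx [ 0.998  0.065 -0.004]
the job is handed in; nothing more can be done
None
```

The green board was pushed upright against the guard, then tipped over toward the robot; it lies flat in front of the guard, wooden side up, the red board is where it started, and the job was handed in at 15.7 s.

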